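# Unlock a microscope light source and move its filter slider on one click stop

### The job

Change the filter of the microscope light source: slide the red safety catch all the way off the green release button, press the button fully home so that the filter slider is unlocked, then squeeze the yellow latch tab of the slider grip, slide the grip off its stop and on to the very next click stop, where its latch must spring out and lock again by itself. Let go of everything and leave the glassware and pipettes around it alone.

Things in the scene. Friction and masses are not known exactly. Their poses are not given: they have to be found in the camera images.
- lightbox: white light-source box, 220 (x) x 340 (y) x 85 mm high, fixed to the bench; carries catch, button and slider. Origin: centre of its underside; z up, x from its front to its rear vents, y left along its long side; all directions below are in this frame. Its flat grey top panel is at z = 85 mm. A fixed light port, 40 mm across, 26 mm high, stands on it at x 65, y 128 mm.
- catch (a joint): red safety catch: a hood 50 (x) x 70 (y) x 22 mm high, open at both y ends, with a ridge across its top 34 (x) x 12 (y) x 18 mm high to push or pinch. Slides along +y; value in m, 0 = centred over the button, 0.080 = all the way aside at its end stop; may start up to 8 mm open. Friction about 3 N, stays where left.
- catch_ridge (a point): top centre of the ridge of the red catch, 40 mm above the panel (the hood's own top is 22 mm above it). Moves with the catch.
- button (a joint): green round release button, 34 mm across, standing 14 mm proud of the panel under the red hood. Value in m, 0 = out, 0.010 = fully home (4 mm proud). Pressed straight down, about 5 to 6 N, no spring: it stays where it is pushed. Until it is in by about 8 mm a hidden bolt locks the filter slider.
- button_top (a point): centre of the top face of the green button.
- slider (a joint): filter slider running along +y; value in m, 0 = start stop (it begins here), 0.080 = end of travel; friction about 2 N, stays where left. The next click stop lies between 0.026 and 0.046, set differently every time, not visible or reported: it must be felt. An unwanted further stop follows 30 mm after it. A flat filter strip, 4 mm above the panel at most, moves with it.
- slider_top (a point): centre of the top face of the slider's black grip block, which is 18 (x) x 60 (y) mm and reaches from 4 to 40 mm above the panel. The yellow tab stands in front of it (-x), 10 mm apart: its front face lies 27 mm from this point towards -x, 19 mm when fully squeezed. Tab plus block measure 36 mm across in x when free, 28 mm squeezed.
- tab (a joint): yellow latch tab of the grip; value in m, 0 = sprung out, 0.008 = squeezed in (+x), spring 3 to 7 N. Above 0.005 its tooth is free of the stops. Let go between stops it rides on the rail at 0.005 and the slider can be pushed on by its black block; at a stop the tooth springs out to 0 and blocks the slider both ways, with 1.5 mm play.
- tab_face (a point): centre of the front (-x) face of the yellow tab, 20 mm above the panel; the tab is a plate 8 (x) x 44 (y) mm reaching from 6 to 34 mm above the panel. Moves with slider and tab.
- tuberack: loose pale blue rack, 170 (x) x 90 (y) mm, with eight blue- and pink-capped tubes, 129 mm high in all, standing on the bench beside the box on its -y side. Origin: centre of its underside. Leave alone.
- pipettestand: loose white pipette stand, 100 (x) x 130 (y) mm, about 190 mm high with its three pipettes, on the bench beside the box on its +y side. Origin: centre of its underside. Leave alone.
- dish: loose covered glass dish, 62 mm across, 17 mm high, on the box's top panel near its +y end. Origin: centre of its underside. Leave alone.

How it is judged:
By the outcome, as a careful person would: the job done as asked, in the order asked, and still so for the second after the job is handed in, with the robot touching nothing.
It also fails if it takes over 58 s, if anything falls off the work surface, if the arm or the gripper's body presses on something with over 40 N, if the wrist force passes 120 N, or if a joint passes its speed limit or range.

### The arm

A 7-joint arm with a two-finger parallel gripper is mounted at the origin on the work surface. World frame = base frame: x ahead of the robot, y to its left, z up, the work surface at z = 0. Lengths are in m, angles in degrees, forces in N, time in s.
With the tool pointing down it reaches from about 0.425 to 0.875 m from the base axis. Payload 4.7 kg.
Tool frame: the origin (TCP) lies between the finger pads; the fingertips stand 8 mm ahead of it and the grasp point (between the pads) lies 11 mm behind it; x points along the fingers, z is the direction in which the jaws open and shut, and the axes are right-handed (so a half turn about x gives the same grasp; the last joint's range is limited). The gripper opens to 87 mm and grips with 3 to 60 N. Pads are 19 mm wide; open, the fingers measure 117 mm over their backs; the gripper's body (75 mm by 190 mm) begins 51 mm behind the grasp point.
Start: joints at [-63.822, 18.392, -4.016, 83.108, 1.295, 78.541, -3.26], TCP at [0.279, 0.587, 0.231] pointing down, gripper open.
Joint ranges: [-163.93, 163.93], [-17.29, 119.83], [-79.2, 71.16], [3.27, 140.29], [-89.18, 269.18], [5.43, 117.66], [-154.24, 154.24]. Speed limits (degrees/s): [147.25, 147.25, 180, 180, 180, 180, 180].

### API

Orientations are given as [roll, pitch, yaw] about the fixed x, y, z axes, in that order (R = Rz(yaw) Ry(pitch) Rx(roll)).
In Python, from cell import telemetry, vision, sign_off gives the robot as it stands. The module is installed in compiled form; this text tells all that it offers.
- The arm moves only by the tool drive_tool, never from a script. Its arguments are lists of equal length, an entry for each row: "offset": the shift along the tool's x, y, z in m, a list of three; "angular": the turn, a rotation vector about the tool's x, y, z in rad, a list of three. A call has 1 to 10 rows; each row is the pose to reach, as a shift and turn from the pose measured when the call began, along the tool's axes at that moment; what a row does not reach only later rows make up. A row lasts 1/8 s, in which the tool goes at most 62.5 mm and 10.7 degrees, less where a joint would pass 70% of its speed; a pose out of reach is approached as far as the arm can. A call with a gripper value outside its range is refused whole. "fingers" is the closure, from -1 (fully open) to 1 (shut), set as the call begins (left out, the last holds). The fingers move at their own pace and stop on an object; "squeeze" is the grip in N (left out, the last holds). Time passes only in rows, so rows that repeat a pose let the fingers close. It gives the time, the measured TCP pose, the force and the opening at its end, in the units of the state.
- telemetry.get_obs(): the state, without advancing time (a new reading comes with each control period).
- vision.read_camera(name): name is "scene" or "side" or "wrist"; returns a dict with "pixels" (384x512x3 uint8, red, green, blue), "intrinsics" (3x3 intrinsics, pixels), "distortion" ([k1, k2, p1, p2, k3] as OpenCV has them; the pictures are not rectified), "world_from_camera" (4x4, takes a point from camera to world coordinates); the wrist camera has in their place "T_tool_cam" (4x4, takes a point from camera to tool coordinates, whose origin is the TCP and whose axes are the tool frame's). Camera axes: x right, y up, looking along -z (the intrinsics and any distortion apply to the point x, -y, -z); pixel columns grow to the right and rows downward; lengths in m; the calibration is good to about 2 mm. A picture is of the moment at which its call begins: read the wrist's pose just before it. There is no depth.
- sign_off(): hands the job in, once; it reports no verdict.
The state is a dict: "time_s": time; "qpos": joint angles; "joint_velocities": joint speeds; "effort": joint torques, N m; "tool_pos": TCP position; "tool_rot": TCP orientation; "force": force on the tool from outside, world axes, zero at the start; "wrist_torque": the same for the moment, N m; "grip_width": finger opening in m.
Only numpy, scipy, OpenCV 4.12 (cv2) and the standard library are available. Lean on these libraries where they do the work, as an engineer would, in place of code of your own. Each camera call takes 0.05 s, during which the arm holds its last target.

## Working session

There is one attempt and no reset: what is moved stays moved. The work goes in short steps, Python scripts to look and compute and a tool call to move; the robot and the scene stay as the last step left them, time stands still between calls to the robot, and variables do not carry over. Pictures are saved under pics/ and viewed, and the job is handed in when it is done.

Besides the shell and the picture viewer there is one more tool, called after ">>>" in YAML: its name, and indented under it one key for each argument. drive_tool: Moves the arm, as the interface text tells. Its arguments: {"type":"object","properties":{"offset":{"type":"array"},"angular":{"type":"array"},"fingers":{"type":"number"},"squeeze":{"type":"number"}},"required":["offset","angular"]}

```bash
mkdir -p pics; python3 - <<'E'
from cell import telemetry, vision
import cv2,numpy as np
o=telemetry.get_obs()
for k,v in o.items(): print(k,v)
for n in ["scene","side","wrist"]:
    c=vision.read_camera(n)
    cv2.imwrite(f"pics/{n}0.png",c["pixels"][:,:,::-1])
    np.savez(f"pics/{n}0.npz",**{k:v for k,v in c.items()})
    print(n,{k:np.round(v,4).tolist() for k,v in c.items() if k!="pixels"})
E
```

```text
time_s 0.0
qpos [-63.82168571  18.44057904  -4.01546594  83.17343978   1.2947433
  78.54071952  -3.2606105 ]
joint_velocities [-0.0002242  -0.04227589  0.06470338 -0.03671115 -0.05096369  0.01086396
 -0.02550707]
effort [ 2.09158702e-04 -4.91277015e+01 -4.04099207e-01 -3.12529492e+01
 -6.40160521e-02  4.36687970e-02  1.75175569e-04]
tool_pos [0.2783232  0.58681387 0.22945708]
tool_rot [-177.16019493   89.89035372 -112.52951581]
force [-0.31324561 -0.03215822 -0.98517461]
wrist_torque [ 0.00611194 -0.0395692   0.02512947]
grip_width 0.08710362500159657
scene {'intrinsics': [[359.9351, 0.0, 247.0253], [0.0, 359.9351, 192.5655], [0.0, 0.0, 1.0]], 'distortion': [-0.0542, 0.0, 0.0, 0.0, 0.0], 'world_from_camera': [[-0.8929, -0.3326, 0.3035, 0.8863], [0.4502, -0.674, 0.5857, 0.644], [0.0097, 0.6596, 0.7516, 0.8448], [0.0, 0.0, 0.0, 1.0]]}
side {'intrinsics': [[408.5224, 0.0, 257.2656], [0.0, 408.5224, 193.2634], [0.0, 0.0, 1.0]], 'distortion': [-0.1076, 0.0, 0.0, 0.0, 0.0], 'world_from_camera': [[0.6857, 0.5271, -0.502, 0.1147], [-0.7279, 0.5044, -0.4646, -0.3785], [0.0083, 0.6839, 0.7295, 0.7765], [0.0, 0.0, 0.0, 1.0]]}
wrist {'intrinsics': [[278.5962, 0.0, 256.8778], [0.0, 278.5962, 194.3276], [0.0, 0.0, 1.0]], 'distortion': [0.0159, 0.0, 0.0, 0.0, 0.0], 'T_tool_cam': [[-0.0009, 0.3008, -0.9537, -0.1527], [-0.0003, 0.9537, 0.3008, 0.083], [1.0, 0.0005, -0.0008, -0.0009], [0.0, 0.0, 0.0, 1.0]]}
```

View pics/scene0.png

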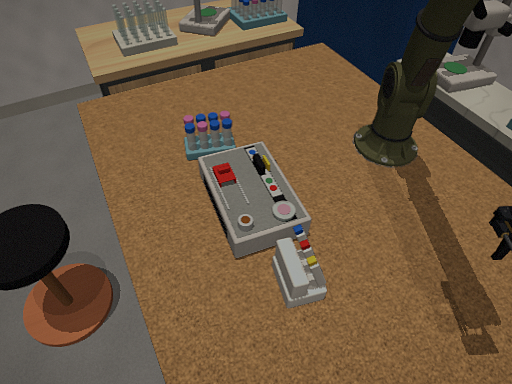

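View pics/side0.png

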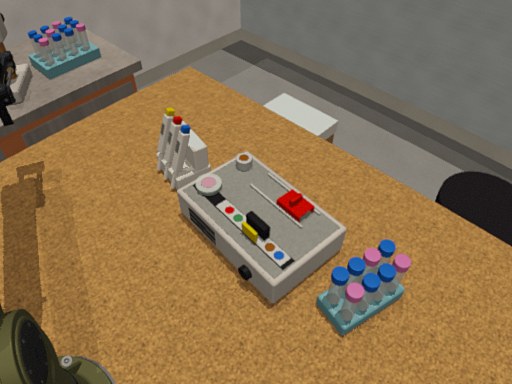

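View pics/wrist0.png

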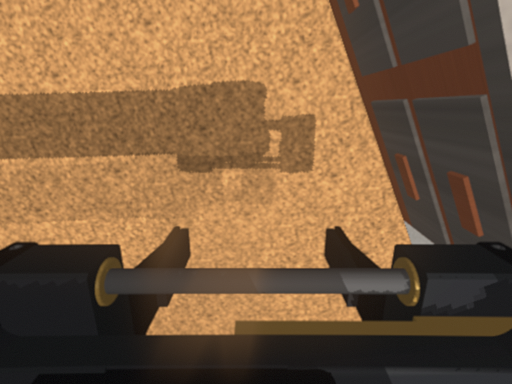

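```bash
cat > h.py <<'E'
import numpy as np,cv2
from scipy.spatial.transform import Rotation as Rn
def load(f):
    d=np.load(f); return {k:d[k] for k in d.files}
def Twc(c,obs=None):
    if "world_from_camera" in c: return c["world_from_camera"]
    T=np.eye(4); T[:3,:3]=Rn.from_euler('xyz',obs["tool_rot"],degrees=True).as_matrix(); T[:3,3]=obs["tool_pos"]
    return T@c["T_tool_cam"]
F=np.diag([1.,-1,-1,1])
def proj(c,P,T):
    M=np.linalg.inv(T@F)
    return cv2.projectPoints(np.asarray(P,float).reshape(-1,1,3),cv2.Rodrigues(M[:3,:3])[0],M[:3,3],c["intrinsics"],c["distortion"])[0].reshape(-1,2)
def onplane(c,uv,z,T):
    p=cv2.undistortPoints(np.asarray(uv,float).reshape(-1,1,2),c["intrinsics"],c["distortion"]).reshape(-1,2)
    d=np.c_[p,np.ones(len(p))]@(T@F)[:3,:3].T
    o=T[:3,3]; return o+d*((np.reshape(z,-1)-o[2])/d[:,2])[:,None]
E
python3 - <<'E'
import cv2
a=cv2.imread("pics/scene0.png")[135:255,180:320]; cv2.imwrite("pics/scene0c.png",cv2.resize(a,None,fx=5,fy=5,interpolation=cv2.INTER_CUBIC))
a=cv2.imread("pics/side0.png")[145:305,170:350]; cv2.imwrite("pics/side0c.png",cv2.resize(a,None,fx=3.7,fy=3.7,interpolation=cv2.INTER_CUBIC))
E
```

```text
(no output)
```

View pics/scene0c.png

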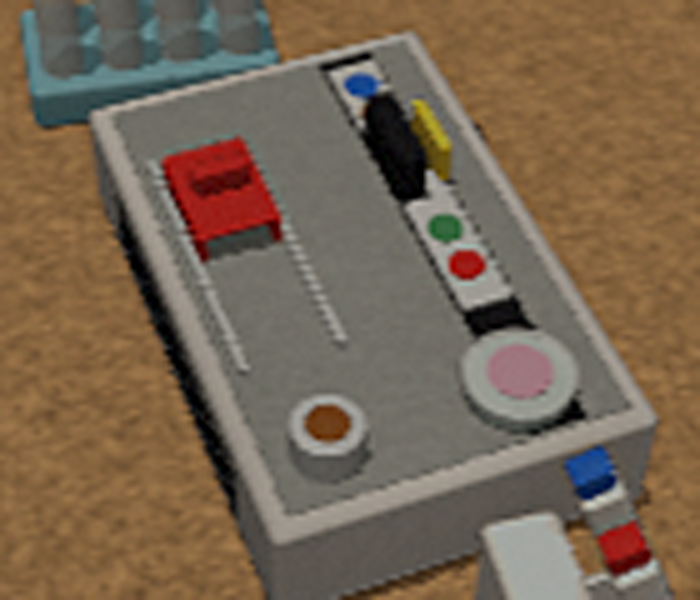

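View pics/side0c.png

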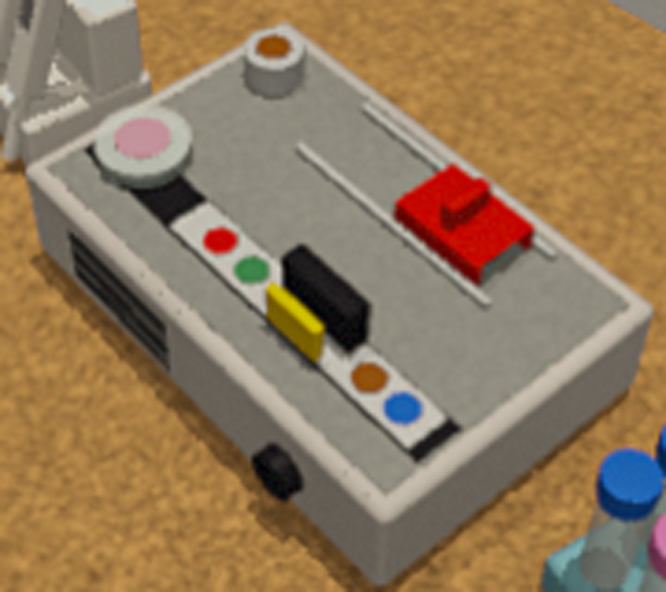

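```bash
cat > fit.py <<'E'
from h import *
from scipy.optimize import least_squares
cs,cd=load("pics/scene0.npz"),load("pics/side0.npz")
s5=lambda p:np.array(p)/5+[180,135]-0.4
d3=lambda p:np.array(p)/3.7+[170,145]-0.36
L=np.array([[-.11,-.17],[.11,-.17],[.11,.17],[-.11,.17]])
us=s5([(413,35),(93,115),(275,540),(655,415)]); ud=d3([(385,510),(650,310),(287,27),(32,170)])
def W(p,q):
    R=Rn.from_euler('z',p[2]).as_matrix(); return np.atleast_2d(q)@R.T+[p[0],p[1],0]
def res(p): 
    P=W(p,np.c_[L,np.full(4,p[3])])
    return np.r_[(proj(cs,P,Twc(cs))-us).ravel(),(proj(cd,P,Twc(cd))-ud).ravel()]
best=min((least_squares(res,[.6,.1,a,.085]) for a in np.linspace(-3,3,9)),key=lambda r:r.cost)
p=best.x; print(np.round(p,4),np.rad2deg(p[2]),np.round(res(p).reshape(-1,2),1).tolist())
Ri=Rn.from_euler('z',p[2]).as_matrix()
def loc(c,uv,z): return (onplane(c,uv,z,Twc(c))-[p[0],p[1],0])@Ri
# ridge top: scene centre, slider top, tab top, button-guess
print("port s",loc(cs,s5([(328,425)]),.111), "d",loc(cd,d3([(274,47)]),.111),'expect 65 128')
print("ridge s",loc(cs,s5([(220,167)]),.125),"d",loc(cd,d3([(465,199)]),.125))
print("grip top s",loc(cs,s5([(388,145)]),.125),"d",loc(cd,d3([(327,290)]),.125))
print("tab top s",loc(cs,s5([(430,130)]),.119),"d",loc(cd,d3([(297,311)]),.119))
print("dish s",loc(cs,s5([(520,372)]),.102),"d",loc(cd,d3([(142,138)]),.102))
E
python3 fit.py
```

```text
[ 0.5604  0.0305 -0.0977  0.0824] -5.600613500301659 [[-0.1, -0.9], [-1.9, -0.5], [-1.1, 1.8], [0.9, 1.8], [-0.3, 4.1], [2.4, -0.5], [-0.3, -2.2], [-2.8, -0.8]]
port s [[0.06276821 0.12810577 0.111     ]] d [[0.06453438 0.12782347 0.111     ]] expect 65 128
ridge s [[ 0.05858503 -0.05386245  0.125     ]] d [[ 0.05447148 -0.0590954   0.125     ]]
grip top s [[-0.03719459 -0.0369242   0.125     ]] d [[-0.05169527 -0.05780992  0.125     ]]
tab top s [[-0.06738207 -0.04558509  0.119     ]] d [[-0.07080434 -0.0545994   0.119     ]]
dish s [[-0.0472105   0.12511187  0.102     ]] d [[-0.04674526  0.12402698  0.102     ]]
```

```bash
cat >> h.py <<'E'
YAW=np.deg2rad(-5.6); BOX=np.array([.5604,.0305,0])
def mv(o,target,zdir,n=0):
    """tool-frame offset & rotvec to reach world target with x down and tool z = zdir"""
    R=Rn.from_euler('xyz',o["tool_rot"],degrees=True)
    x=np.array([0,0,-1.]); z=np.array(zdir,float); z/=np.linalg.norm(z)
    Rt=Rn.from_matrix(np.c_[x,np.cross(z,x),z])
    return R.inv().apply(np.array(target)-o["tool_pos"]), (R.inv()*Rt).as_rotvec()
def b2w(q,p=None): 
    return Rn.from_euler('z',YAW).apply(np.asarray(q,float))+BOX
E
python3 - <<'E'
from h import *
from cell import telemetry
o=telemetry.get_obs()
R=Rn.from_euler('xyz',o["tool_rot"],degrees=True).as_matrix(); print(np.round(R,3))
bx=Rn.from_euler('z',YAW).apply([1,0,0])
for s in(1,-1):
    d,r=mv(o,b2w([0,-.05,.30]),bx*s); print(s,d.round(3),r.round(3),np.rad2deg(np.linalg.norm(r)))
E
```

```text
[[-0.001 -0.904  0.428]
 [-0.001  0.428  0.904]
 [-1.    -0.    -0.001]]
1 [-0.07  -0.51  -0.429] [ 1.226e+00 -1.000e-03  1.000e-03] 70.23402036997783
-1 [-0.07  -0.51  -0.429] [-1.916e+00 -1.000e-03 -1.000e-03] 109.76604337990094
```

>>> drive_tool:
  offset:
    - [-0.03,-0.0425,-0.036]
    - [-0.06,-0.085,-0.0715]
    - [-0.07,-0.1275,-0.107]
    - [-0.07,-0.17,-0.143]
    - [-0.07,-0.2125,-0.179]
    - [-0.07,-0.255,-0.2145]
    - [-0.07,-0.2975,-0.25]
    - [-0.07,-0.34,-0.286]
    - [-0.07,-0.3825,-0.322]
    - [-0.07,-0.425,-0.3575]
  angular:
    - [0.102,0,0]
    - [0.204,0,0]
    - [0.306,0,0]
    - [0.408,0,0]
    - [0.51,0,0]
    - [0.612,0,0]
    - [0.714,0,0]
    - [0.816,0,0]
    - [0.918,0,0]
    - [1.02,0,0]

```text
time_s: 1.4
tool_pos: [0.5096, 0.0802, 0.3002]
tool_rot: [-114.6, 89.9, -108.6]
force: [-0.3, 0.5, 1.0]
grip_width: 0.0869
```

```bash
python3 - <<'E'
from h import *
from cell import telemetry
o=telemetry.get_obs();print(o["time_s"],o["tool_pos"],o["tool_rot"],o["qpos"])
bx=Rn.from_euler('z',YAW).apply([1,0,0])
d,r=mv(o,b2w([0,-.03,.27]),bx); print(d.round(4),r.round(4))
E
```

```text
1.4 [0.50961424 0.08017171 0.30024303] [-114.58643175   89.93878938 -108.58262599] [-3.48963878e+01 -9.06163042e-02  2.30794816e+01  9.63896103e+01
  8.88498669e-02  8.37247350e+01 -5.82287149e+00]
[ 0.0303 -0.0841  0.0393] [ 0.2025 -0.0003  0.001 ]
```

>>> drive_tool:
  offset:
    - [0.015,-0.042,0.02]
    - [0.03,-0.084,0.039]
    - [0.03,-0.084,0.039]
    - [0.03,-0.084,0.039]
  angular:
    - [0.1,0,0]
    - [0.2025,0,0]
    - [0.2025,0,0]
    - [0.2025,0,0]

```text
time_s: 1.9
tool_pos: [0.5569, 0.0015, 0.2701]
tool_rot: [-157.2, 89.9, -162.7]
force: [-0.1, 0.9, 0.2]
grip_width: 0.0871
```

```bash
cat > snap.py <<'E'
import sys
from h import *
from cell import telemetry,vision
import json
tag=sys.argv[1]
o=telemetry.get_obs(); c=vision.read_camera("wrist")
T=Twc(c,o); np.savez(f"pics/w{tag}.npz",T=T,**c)
cv2.imwrite(f"pics/w{tag}.png",cv2.resize(c["pixels"][:,:,::-1],None,fx=1.5,fy=1.5,interpolation=cv2.INTER_CUBIC))
print(o["time_s"],np.round(o["tool_pos"],4),np.round(o["tool_rot"],2),np.round(o["force"],1),o["grip_width"])
E
python3 snap.py 1
```

```text
1.9 [0.5569 0.0015 0.2701] [-157.21   89.93 -162.75] [-0.1  0.9  0.2] 0.0871193160010154
```

View pics/w1.png

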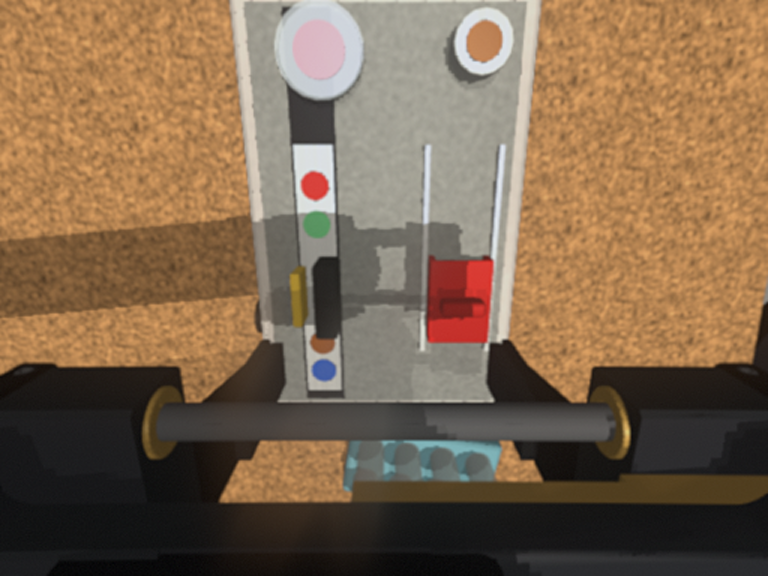

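```bash
python3 - <<'E'
import cv2,numpy as np
a=np.load("pics/w1.npz")["pixels"][:,:,::-1][160:270,170:340]; cv2.imwrite("pics/w1c.png",cv2.resize(a,None,fx=4.5,fy=4.5,interpolation=cv2.INTER_CUBIC))
E
```

```text
(no output)
```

View pics/w1c.png

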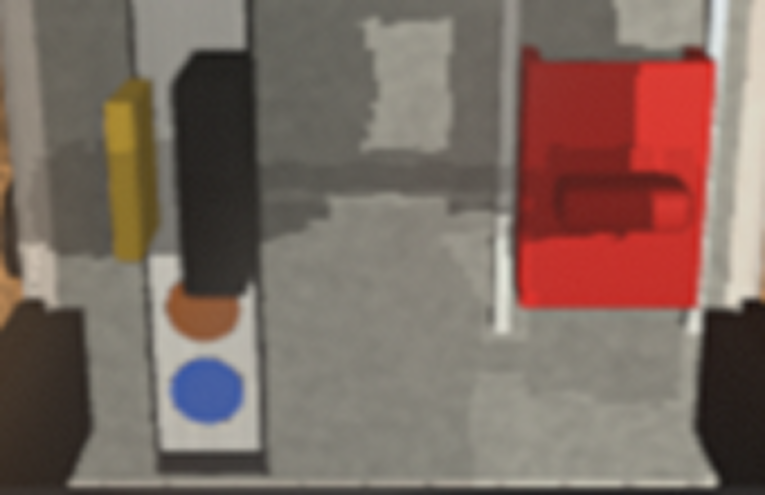

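```bash
python3 - <<'E'
from h import *
c=load("pics/w1.npz");T=c["T"]
f=lambda p:np.array(p)/4.5+[170,160]-.4
def loc(uv,z): return np.round(1000*Rn.from_euler('z',-YAW).apply(onplane(c,uv,z,T)-BOX),1).tolist()
print("ridge top corners",loc(f([(558,182),(688,185),(558,232),(690,232)]),.125))
print("hood top",loc(f([(524,62),(712,62),(522,307),(697,307)]),.107))
print("block top L",loc(f([(176,80),(184,293)]),.125))
print("block base R",loc(f([(248,50)]),.089))
print("tab top L",loc(f([(106,98),(116,260)]),.119),"R",loc(f([(134,98),(140,255)]),.119))
w=lambda p:np.array(p)/1.5-.3
print("port",loc(w([(484,41)]),.111),"dish",loc(w([(319,50)]),.102))
print("panel/rim: ",loc(w([(251,150),(519,150),(268,330),(504,330)]),.085))
print("rail ends",loc(w([(427,146),(502,146),(423,350),(487,350)]),.087))
E
```

```text
ridge top corners [[40.5, -47.4, 125.0], [73.0, -48.1, 125.0], [41.0, -60.8, 125.0], [74.4, -60.7, 125.0]]
hood top [[32.9, -20.8, 107.0], [81.3, -20.8, 107.0], [34.5, -89.7, 107.0], [82.5, -89.6, 107.0]]
block top L [[-53.9, -21.2, 125.0], [-54.7, -77.7, 125.0]]
block base R [[-40.4, -21.8, 89.0]]
tab top L [[-72.7, -27.4, 119.0], [-73.1, -71.0, 119.0]] R [[-65.7, -27.3, 119.0], [-66.8, -69.6, 119.0]]
port [[63.1, 127.1, 111.0]] dish [[-46.3, 123.9, 102.0]]
panel/rim:  [[-104.0, 60.2, 85.0], [100.6, 60.4, 85.0], [-103.6, -88.2, 85.0], [102.0, -87.9, 85.0]]
rail ends [[30.2, 63.3, 87.0], [86.9, 63.2, 87.0], [31.8, -106.2, 87.0], [88.1, -106.1, 87.0]]
```

```bash
sed -i 's/deg2rad(-5.6)/deg2rad(-5.4)/' h.py; cat > go.py <<'E'
import sys
from h import *
from cell import telemetry
o=telemetry.get_obs()
bx=Rn.from_euler('z',YAW).apply([1,0,0])
print("now local mm",(1000*Rn.from_euler('z',-YAW).apply(o["tool_pos"]-BOX)).round(1),"t",o["time_s"],"F",o["force"].round(1) if hasattr(o["force"],'round') else o["force"], "w",round(o["grip_width"],4))
if len(sys.argv)>1:
    d,r=mv(o,b2w(np.array([float(v) for v in sys.argv[1:4]])/1000),bx); print(d.round(4),r.round(4))
E
python3 go.py 57.5 -54.5 119
```

```text
now local mm [ -0.8 -28.5 270.4] t 1.95 F [-0.2  0.4  0.8] w 0.0871
[ 0.1514 -0.026   0.0584] [-0.001  -0.0005  0.0002]
```

>>> drive_tool:
  offset:
    - [0.04,-0.013,0.03]
    - [0.09,-0.026,0.0585]
    - [0.13,-0.026,0.0585]
    - [0.151,-0.026,0.0585]
    - [0.151,-0.026,0.0585]
    - [0.151,-0.026,0.0585]
  angular:
    - [0,0,0]
    - [0,0,0]
    - [0,0,0]
    - [0,0,0]
    - [0,0,0]
    - [0,0,0]

```text
time_s: 2.7
tool_pos: [0.6134, -0.028, 0.1209]
tool_rot: [24.7, 89.9, 19.4]
force: [-0.0, -0.1, 0.2]
grip_width: 0.0869
```

```bash
python3 snap.py 2; python3 go.py
```

```text
2.7 [ 0.6134 -0.028   0.1209] [24.7  89.9  19.35] [-0.  -0.1  0.2] 0.08691382803863074
now local mm [ 58.6 -53.6 121.2] t 2.75 F [0.5 0.8 0.2] w 0.0869
```

View pics/w2.png

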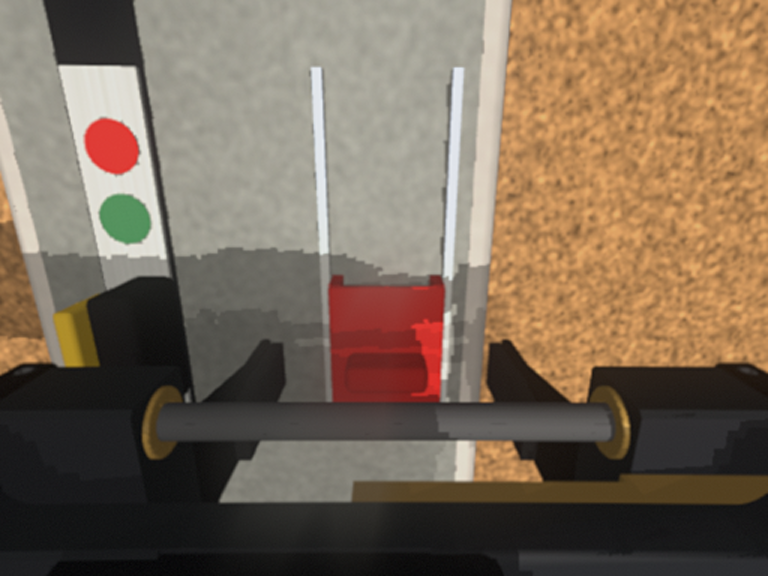

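>>> drive_tool:
  offset:
    - [0.002,-0.0005,-0.0005]
    - [0.002,-0.0005,-0.0005]
    - [0.002,-0.0005,-0.0005]
    - [0.002,-0.0005,-0.0005]
    - [0.002,-0.0005,-0.0005]
    - [0.002,-0.0005,-0.0005]
  angular:
    - [0,0,0]
    - [0,0,0]
    - [0,0,0]
    - [0,0,0]
    - [0,0,0]
    - [0,0,0]
  fingers: 1
  squeeze: 15

```text
time_s: 3.5
tool_pos: [0.6131, -0.0289, 0.1191]
tool_rot: [17.2, 89.9, 11.8]
force: [0.2, 0.6, 0.0]
grip_width: 0.0351
```

```bash
python3 go.py
```

```text
now local mm [ 58.  -54.1 119.1] t 3.5 F [0.2 0.6 0. ] w 0.0351
```

>>> drive_tool:
  offset:
    - [0,0.01,0]
    - [0,0.02,0]
    - [0,0.03,0]
    - [0,0.04,0]
    - [0,0.05,0]
    - [0,0.06,0]
    - [0,0.068,0]
    - [0,0.074,0]
    - [0,0.078,0]
    - [0,0.08,0]
  angular:
    - [0,0,0]
    - [0,0,0]
    - [0,0,0]
    - [0,0,0]
    - [0,0,0]
    - [0,0,0]
    - [0,0,0]
    - [0,0,0]
    - [0,0,0]
    - [0,0,0]

```text
time_s: 4.75
tool_pos: [0.6209, 0.0466, 0.1192]
tool_rot: [-60.7, 89.6, -66.2]
force: [2.5, -12.2, -1.8]
grip_width: 0.0337
```

```bash
python3 go.py
```

```text
now local mm [ 58.7  21.7 119.2] t 4.75 F [  2.5 -12.2  -1.8] w 0.0337
```

>>> drive_tool:
  offset:
    - [0,-0.001,0]
    - [0,-0.001,0]
    - [0,-0.001,0]
    - [-0.02,-0.001,0]
    - [-0.05,-0.02,0]
    - [-0.06,-0.04,0]
    - [-0.06,-0.06,0]
    - [-0.06,-0.06,0]
    - [-0.06,-0.06,0]
  angular:
    - [0,0,0]
    - [0,0,0]
    - [0,0,0]
    - [0,0,0]
    - [0,0,0]
    - [0,0,0]
    - [0,0,0]
    - [0,0,0]
    - [0,0,0]
  fingers: 0.2

```text
time_s: 5.88
tool_pos: [0.6143, -0.0121, 0.1783]
tool_rot: [-79.3, 89.7, -84.7]
force: [-0.4, 1.2, 0.3]
grip_width: 0.0347
```

```bash
python3 go.py; python3 snap.py 3
```

```text
now local mm [ 57.7 -37.3 178.3] t 5.875 F [-0.4  1.2  0.3] w 0.0347
5.875 [ 0.6143 -0.0121  0.1783] [-79.26  89.71 -84.75] [-0.4  1.2  0.3] 0.03470579772133026
```

View pics/w3.png

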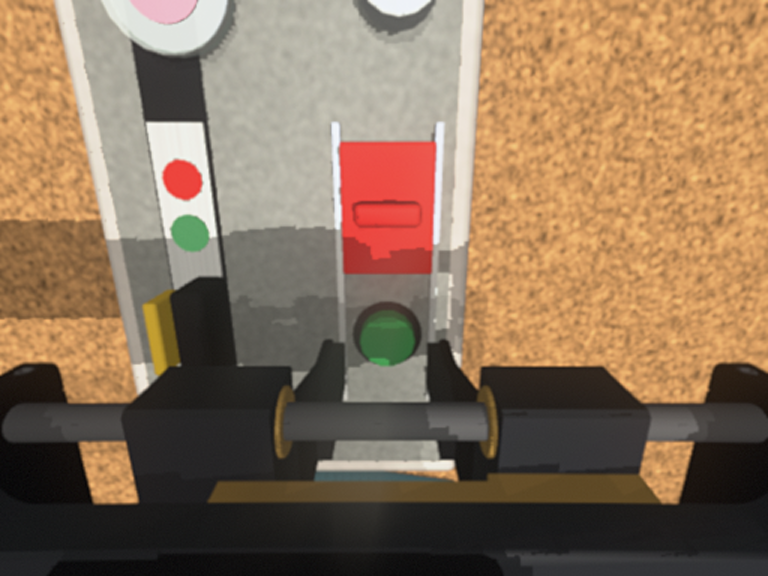

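```bash
cat > m.py <<'E'
from h import *
import sys
def L(tag,pts,z,s=1.5):
    c=load(f"pics/w{tag}.npz")
    return np.round(1000*Rn.from_euler('z',-YAW).apply(onplane(c,np.array(pts)/s-.3,z,c["T"])-BOX),1).tolist()
E
python3 - <<'E'
from m import *
print("button",L(3,[(386,336)],.099)); print("ridge",L(3,[(387,214)],.125)); print("hood top corners",L(3,[(340,142),(435,142),(344,273),(433,273)],.107))
print("block Lcorner",L(3,[(171,294)],.125),"tab L",L(3,[(144,305)],.119))
print("strip end",L(3,[(177,122)],.089))
E
python3 go.py 57.5 -58.5 112
```

```text
button [[57.7, -56.3, 99.0]]
ridge [[58.3, 19.8, 125.0]]
hood top corners [[34.7, 53.4, 107.0], [82.5, 53.3, 107.0], [34.5, -14.8, 107.0], [83.8, -14.9, 107.0]]
block Lcorner [[-53.0, -21.0, 125.0]] tab L [[-71.5, -29.1, 119.0]]
strip end [[-53.7, 63.9, 89.0]]
now local mm [ 57.8 -36.9 178.4] t 5.925 F [-0.3  1.1  0. ] w 0.0352
[ 0.0665 -0.0213 -0.0004] [-0.0006  0.0012  0.005 ]
```

```bash
python3 go.py 58 -2 119
```

```text
now local mm [ 57.8 -36.9 178.4] t 5.925 F [-0.3  1.1  0. ] w 0.0352
[0.0593 0.0352 0.0001] [-0.0006  0.0012  0.005 ]
```

>>> drive_tool:
  offset:
    - [0,0.02,0]
    - [0.025,0.035,0]
    - [0.05,0.035,0]
    - [0.0595,0.035,0]
    - [0.0595,0.035,0]
    - [0.0595,0.039,0]
    - [0.0595,0.043,0]
    - [0.0595,0.046,0]
    - [0.0595,0.049,0]
  angular:
    - [0,0,0.005]
    - [0,0,0.005]
    - [0,0,0.005]
    - [0,0,0.005]
    - [0,0,0.005]
    - [0,0,0.005]
    - [0,0,0.005]
    - [0,0,0.005]
    - [0,0,0.005]
  fingers: 1

```text
time_s: 7.05
tool_pos: [0.6188, 0.0279, 0.1197]
tool_rot: [-81.4, 89.4, -87.2]
force: [-3.6, -16.3, 3.3]
grip_width: 0.0007
```

```bash
python3 go.py
```

```text
now local mm [ 58.4   2.9 119.7] t 7.05 F [ -3.6 -16.3   3.3] w 0.0007
```

>>> drive_tool:
  offset:
    - [0,0.01,0]
    - [0,0.01,0]
    - [0,0.01,0]
  angular:
    - [0,0,0]
    - [0,0,0]
    - [0,0,0]

```text
time_s: 7.42
tool_pos: [0.6187, 0.0279, 0.1198]
tool_rot: [-89.2, 88.7, -95.3]
force: [-3.1, -16.0, 0.5]
grip_width: 0.0005
```

```bash
python3 go.py; python3 snap.py 4
```

```text
now local mm [ 58.3   2.9 119.8] t 7.425 F [ -3.1 -16.    0.5] w 0.0005
7.425 [0.6187 0.0279 0.1198] [-89.19  88.73 -95.3 ] [ -3.1 -16.    0.5] 0.0005491809300945706
```

View pics/w4.png

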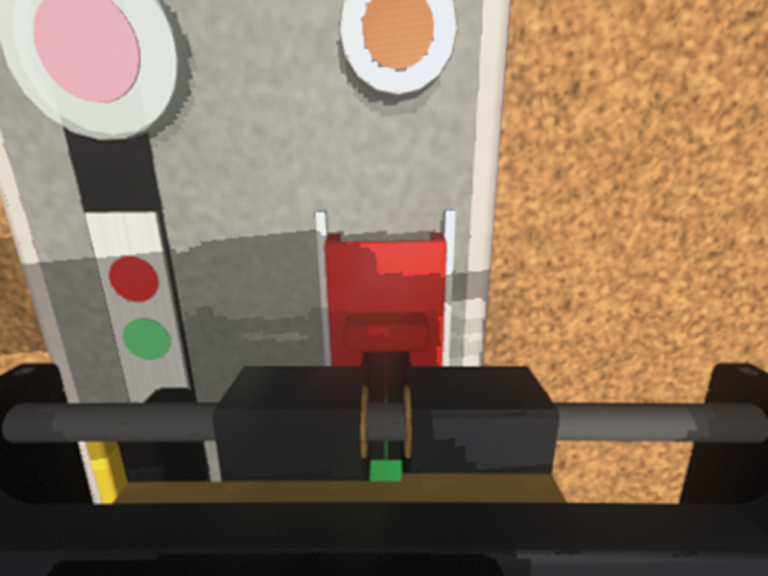

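```bash
python3 go.py 58 -58 112
```

```text
now local mm [ 58.3   2.9 119.9] t 7.475 F [ -3.2 -14.3   0.7] w 0.0007
[ 0.0092 -0.0607  0.0004] [-0.0126  0.0003  0.0221]
```

>>> drive_tool:
  offset:
    - [-0.005,-0.02,0]
    - [-0.005,-0.045,0]
    - [-0.002,-0.06,0]
    - [0.004,-0.061,0]
    - [0.009,-0.061,0]
    - [0.009,-0.061,0]
    - [0.012,-0.061,0]
    - [0.015,-0.061,0]
    - [0.018,-0.061,0]
    - [0.021,-0.061,0]
  angular:
    - [-0.0126,0,0.022]
    - [-0.0126,0,0.022]
    - [-0.0126,0,0.022]
    - [-0.0126,0,0.022]
    - [-0.0126,0,0.022]
    - [-0.0126,0,0.022]
    - [-0.0126,0,0.022]
    - [-0.0126,0,0.022]
    - [-0.0126,0,0.022]
    - [-0.0126,0,0.022]

```text
time_s: 8.72
tool_pos: [0.6125, -0.0324, 0.1006]
tool_rot: [55.3, 89.9, 50.0]
force: [-1.3, 2.3, 5.0]
grip_width: 0.0001
```

```bash
python3 go.py; python3 snap.py 5
```

```text
now local mm [ 57.8 -57.8 100.6] t 8.725 F [-1.3  2.3  5. ] w 0.0001
8.725 [ 0.6125 -0.0324  0.1006] [55.32 89.93 49.95] [-1.3  2.3  5. ] 0.00014000231059169084
```

View pics/w5.png

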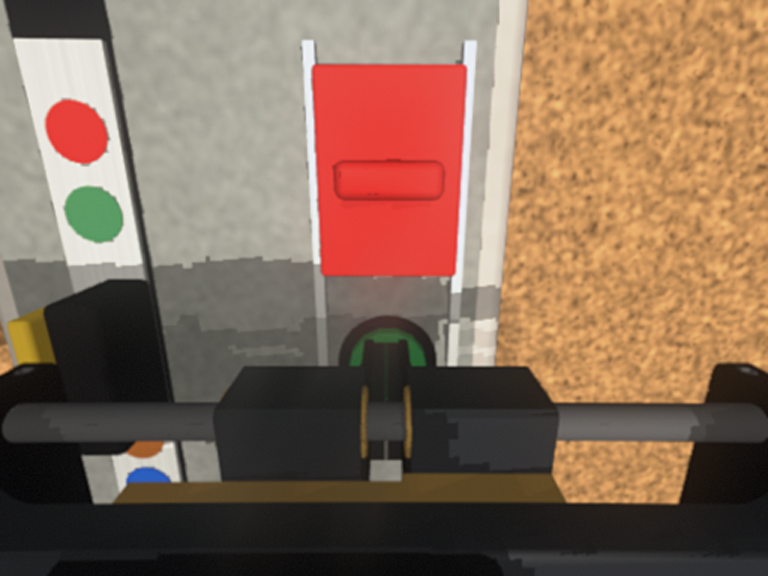

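>>> drive_tool:
  offset:
    - [0.003,0,0]
    - [0.006,0,0]
    - [0.009,0,0]
    - [0.012,0,0]
    - [0.012,0,0]
  angular:
    - [0,0,0]
    - [0,0,0]
    - [0,0,0]
    - [0,0,0]
    - [0,0,0]

```text
time_s: 9.4
tool_pos: [0.6127, -0.0324, 0.0966]
tool_rot: [79.2, 89.7, 73.8]
force: [-21.2, 3.3, 51.5]
grip_width: 0.0004
```

```bash
python3 go.py
```

```text
now local mm [ 58.  -57.7  96.6] t 9.4 F [-21.2   3.3  51.5] w 0.0004
```

```bash
python3 go.py -50 -49.5 160
```

```text
now local mm [ 58.  -57.7  96.6] t 9.4 F [-21.2   3.3  51.5] w 0.0004
[-0.0634  0.0086 -0.1079] [ 0.0002  0.0009 -0.0049]
```

>>> drive_tool:
  offset:
    - [-0.02,0,0]
    - [-0.05,0,0]
    - [-0.063,0.004,-0.03]
    - [-0.063,0.0085,-0.075]
    - [-0.063,0.0085,-0.108]
    - [-0.063,0.0085,-0.108]
    - [-0.063,0.0085,-0.108]
  angular:
    - [0,0,0]
    - [0,0,0]
    - [0,0,-0.005]
    - [0,0,-0.005]
    - [0,0,-0.005]
    - [0,0,-0.005]
    - [0,0,-0.005]
  fingers: -0.38

```text
time_s: 10.28
tool_pos: [0.5066, -0.0145, 0.1595]
tool_rot: [-11.5, 89.9, -16.9]
force: [-0.0, -0.1, -0.5]
grip_width: 0.0578
```

```bash
python3 go.py; python3 snap.py 6
```

```text
now local mm [-49.3 -49.9 159.5] t 10.275 F [-0.  -0.1 -0.5] w 0.0578
10.275 [ 0.5066 -0.0145  0.1595] [-11.47  89.88 -16.88] [-0.  -0.1 -0.5] 0.05781267555364731
```

View pics/w6.png

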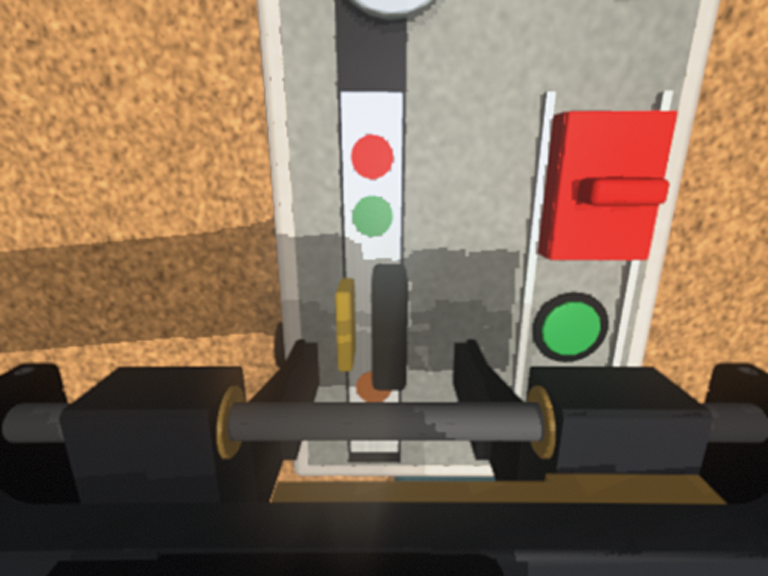

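```bash
python3 - <<'E'
from m import *
print("block top",L(6,[(375,280),(408,280),(376,388),(405,388)],.125),"tab L",L(6,[(337,292),(337,369)],.119))
print("strip end",L(6,[(341,93)],.089),"button",L(6,[(571,327)],.089),"ridge top",L(6,[(630,190)],.125))
c=load("pics/w6.npz");print(proj(c,b2w([[-.0363,-.050,.1515]]),c["T"])*1.5)
E
python3 go.py -50 -49.5 103
```

```text
block top [[-54.4, -20.7, 125.0], [-39.0, -20.7, 125.0], [-54.3, -77.5, 125.0], [-39.7, -77.5, 125.0]] tab L [[-73.0, -28.4, 119.0], [-74.5, -69.9, 119.0]]
strip end [[-71.0, 63.4, 89.0]] button [[57.0, -59.1, 89.0]] ridge top [[56.7, 19.8, 125.0]]
[[416.16040637 362.75009175]]
now local mm [-49.1 -49.9 159.5] t 10.325 F [-0.2 -0.   0.2] w 0.0587
[ 0.0565  0.0004 -0.001 ] [-0.0003  0.0019  0.0007]
```

>>> drive_tool:
  offset:
    - [0.02,0,-0.0015]
    - [0.04,0,-0.0015]
    - [0.052,0,-0.0015]
    - [0.0565,0,-0.0015]
    - [0.0565,0,-0.0015]
    - [0.0565,0,-0.0015]
  angular:
    - [0,0.002,0]
    - [0,0.002,0]
    - [0,0.002,0]
    - [0,0.002,0]
    - [0,0.002,0]
    - [0,0.002,0]

```text
time_s: 11.08
tool_pos: [0.506, -0.0145, 0.1037]
tool_rot: [-23.8, 89.9, -29.2]
force: [0.3, 0.2, 0.5]
grip_width: 0.0603
```

>>> drive_tool:
  offset:
    - [0,0,0]
    - [0,0,0]
    - [0,0,0]
    - [0,0,0]
    - [0,0,0]
  angular:
    - [0,0,0]
    - [0,0,0]
    - [0,0,0]
    - [0,0,0]
    - [0,0,0]
  fingers: 1
  squeeze: 20

```text
time_s: 11.7
tool_pos: [0.5037, -0.0142, 0.1035]
tool_rot: [-176.9, 89.8, 177.7]
force: [-7.7, 0.8, 6.7]
grip_width: 0.0277
```

```bash
python3 go.py
```

```text
now local mm [-52.2 -49.8 103.5] t 11.7 F [-7.7  0.8  6.7] w 0.0277
```

>>> drive_tool:
  offset:
    - [0,0.002,0]
    - [0,0.004,0]
    - [0,0.006,0]
    - [0,0.008,0]
    - [0,0.01,0]
    - [0,0.012,0]
    - [0,0.012,0]
  angular:
    - [0,0,0]
    - [0,0,0]
    - [0,0,0]
    - [0,0,0]
    - [0,0,0]
    - [0,0,0]
    - [0,0,0]

```text
time_s: 12.58
tool_pos: [0.5049, -0.0018, 0.1035]
tool_rot: [177.4, 89.8, 172.0]
force: [-2.5, -1.4, 3.4]
grip_width: 0.0275
```

```bash
python3 go.py;python3 snap.py 7
```

```text
now local mm [-52.2 -37.4 103.5] t 12.575 F [-2.5 -1.4  3.4] w 0.0275
12.575 [ 0.5049 -0.0018  0.1035] [177.36  89.76 171.96] [-2.5 -1.4  3.4] 0.027460099656645
```

View pics/w7.png

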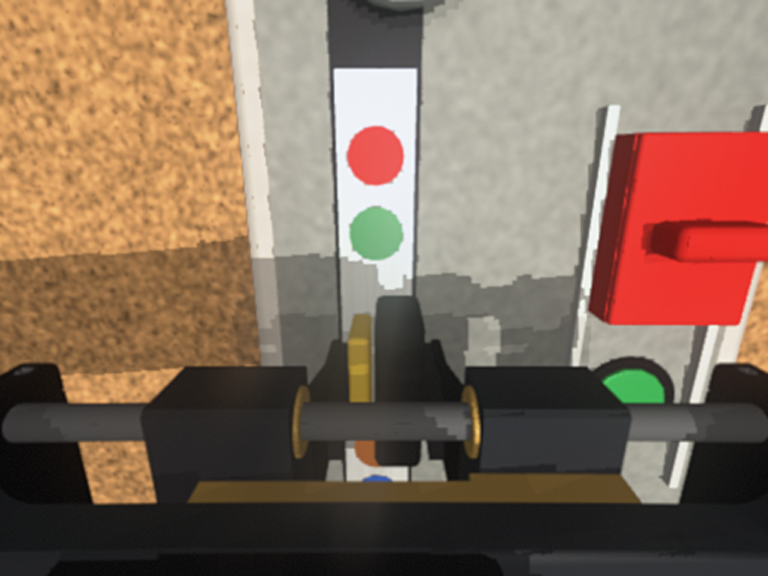

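>>> drive_tool:
  offset:
    - [0,0,0]
    - [0,0,0]
    - [0,0,0]
    - [-0.03,0,0.003]
    - [-0.05,-0.02,0.006]
    - [-0.05,-0.045,0.0075]
    - [-0.05,-0.045,0.0075]
    - [-0.05,-0.045,0.0075]
  angular:
    - [0,0,0]
    - [0,0,0]
    - [0,0,0]
    - [0,0,0]
    - [0,0,0]
    - [0,0,0]
    - [0,0,0]
    - [0,0,0]
  fingers: -0.3

```text
time_s: 13.62
tool_pos: [0.5084, -0.0463, 0.1532]
tool_rot: [167.3, 89.8, 161.9]
force: [-0.4, 0.4, -0.4]
grip_width: 0.057
```

```bash
python3 go.py -45 -82 107;python3 snap.py 8
```

```text
now local mm [-44.5 -81.3 153.2] t 13.625 F [-0.4  0.4 -0.4] w 0.057
[ 0.0462 -0.0007 -0.0003] [ 0.0005 -0.0042 -0.0009]
13.625 [ 0.5084 -0.0463  0.1532] [167.32  89.75 161.95] [-0.4  0.4 -0.4] 0.05700956059215032
```

View pics/w8.png

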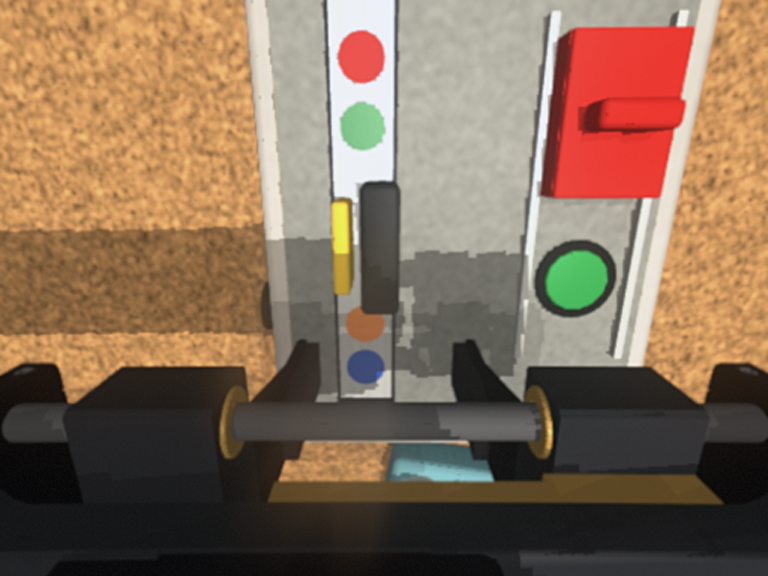

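```bash
python3 - <<'E'
from m import *
print("block top",L(8,[(364,196),(399,196),(363,313),(396,313)],.125),"tab L",L(8,[(333,211),(336,293)],.119))
E
```

```text
block top [[-53.9, -13.4, 125.0], [-39.1, -13.4, 125.0], [-55.2, -66.2, 125.0], [-40.0, -66.1, 125.0]] tab L [[-68.1, -20.4, 119.0], [-68.1, -58.4, 119.0]]
```

>>> drive_tool:
  offset:
    - [0.01,-0.001,0]
    - [0.02,-0.001,0]
    - [0.035,-0.001,0]
    - [0.046,-0.001,0]
    - [0.046,-0.001,0]
    - [0.046,-0.001,0]
  angular:
    - [0,0,0]
    - [0,0,0]
    - [0,0,0]
    - [0,0,0]
    - [0,0,0]
    - [0,0,0]
  fingers: 1

```text
time_s: 14.42
tool_pos: [0.5083, -0.0471, 0.1073]
tool_rot: [170.1, 89.8, 164.7]
force: [-1.0, 0.7, -0.3]
grip_width: 0.0052
```

```bash
python3 go.py
```

```text
now local mm [-44.5 -82.1 107.3] t 14.425 F [-1.   0.7 -0.3] w 0.0052
```

>>> drive_tool:
  offset:
    - [0,0.002,0]
    - [0,0.004,0]
    - [0,0.006,0]
    - [0,0.008,0]
    - [0,0.01,0]
    - [0,0.0115,0]
    - [0,0.013,0]
  angular:
    - [0,0,0]
    - [0,0,0]
    - [0,0,0]
    - [0,0,0]
    - [0,0,0]
    - [0,0,0]
    - [0,0,0]

```text
time_s: 15.3
tool_pos: [0.5097, -0.036, 0.1078]
tool_rot: [-158.7, 89.8, -164.1]
force: [-1.2, -5.5, 2.0]
grip_width: 0.0002
```

>>> drive_tool:
  offset:
    - [0,0.0015,0]
    - [0,0.003,0]
    - [0,0.0045,0]
    - [0,0.006,0]
  angular:
    - [0,0,0]
    - [0,0,0]
    - [0,0,0]
    - [0,0,0]

```text
time_s: 15.8
tool_pos: [0.5102, -0.0309, 0.1079]
tool_rot: [-144.3, 89.8, -149.7]
force: [-1.2, -4.5, 2.3]
grip_width: 0.0001
```

```bash
python3 go.py
```

```text
now local mm [-44.2 -65.9 107.9] t 15.8 F [-1.2 -4.5  2.3] w 0.0001
```

>>> drive_tool:
  offset:
    - [0,0.0015,0]
    - [0,0.003,0]
    - [0,0.0045,0]
    - [0,0.006,0]
  angular:
    - [0,0,0]
    - [0,0,0]
    - [0,0,0]
    - [0,0,0]

```text
time_s: 16.3
tool_pos: [0.5107, -0.0254, 0.1079]
tool_rot: [-138.2, 89.7, -143.7]
force: [-0.9, -4.8, 1.3]
grip_width: 0.0003
```

>>> drive_tool:
  offset:
    - [0,0.0015,0]
    - [0,0.003,0]
    - [0,0.0045,0]
    - [0,0.006,0]
  angular:
    - [0,0,0]
    - [0,0,0]
    - [0,0,0]
    - [0,0,0]

```text
time_s: 16.8
tool_pos: [0.5112, -0.0214, 0.108]
tool_rot: [-119.3, 89.6, -124.8]
force: [-0.9, -9.5, 1.2]
grip_width: 0.0006
```

>>> drive_tool:
  offset:
    - [0,0.004,0]
    - [0,0.004,0]
  angular:
    - [0,0,0]
    - [0,0,0]

```text
time_s: 17.05
tool_pos: [0.5112, -0.0211, 0.108]
tool_rot: [-108.6, 89.4, -114.2]
force: [-1.8, -10.5, 2.5]
grip_width: 0.0009
```

```bash
python3 go.py;python3 snap.py 9
```

```text
now local mm [-44.1 -56.  108. ] t 17.05 F [ -1.8 -10.5   2.5] w 0.0009
17.05 [ 0.5112 -0.0211  0.108 ] [-108.63   89.36 -114.24] [ -1.8 -10.5   2.5] 0.000857958362146567
```

View pics/w9.png

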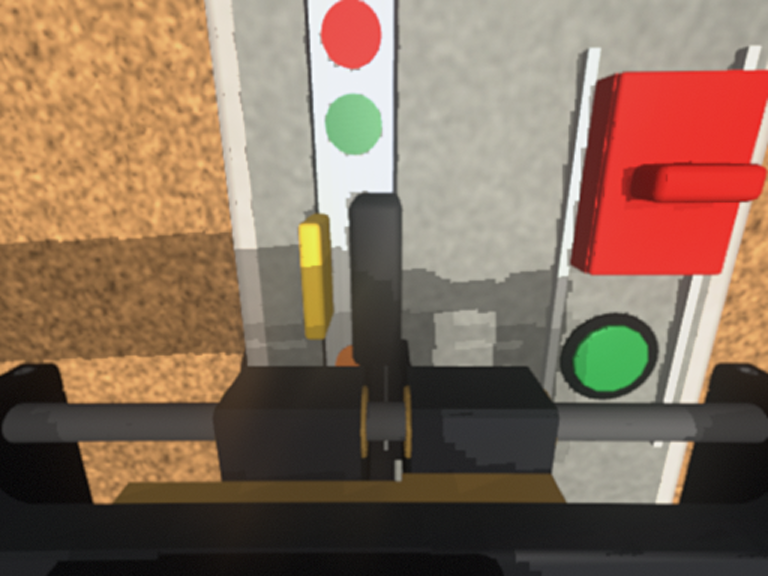

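>>> drive_tool:
  offset:
    - [0,-0.005,0]
    - [0,-0.015,0]
    - [-0.01,-0.025,0]
    - [-0.05,-0.025,0]
    - [-0.1,-0.025,0]
    - [-0.13,-0.025,0.03]
    - [-0.13,-0.025,0.03]
    - [-0.13,-0.025,0.03]
  angular:
    - [0,0,0]
    - [0,0,0]
    - [0,0,0]
    - [0,0,0]
    - [0,0,0]
    - [0,0,0]
    - [0,0,0]
    - [0,0,0]

```text
time_s: 18.1
tool_pos: [0.5384, -0.0477, 0.2376]
tool_rot: [-116.3, 89.3, -122.0]
force: [0.1, 0.2, -0.0]
grip_width: 0.0001
```

```bash
python3 go.py;python3 snap.py 10; python3 - <<'E'
from cell import vision
import cv2
a=vision.read_camera("scene")["pixels"][100:310,170:340,::-1]; cv2.imwrite("pics/scene10.png",cv2.resize(a,None,fx=2.8,fy=2.8))
E
```

```text
now local mm [-14.6 -79.9 237.6] t 18.1 F [ 0.1  0.2 -0. ] w 0.0001
18.1 [ 0.5384 -0.0477  0.2376] [-116.34   89.34 -121.96] [ 0.1  0.2 -0. ] 0.0001260089482202141
```

View pics/w10.png

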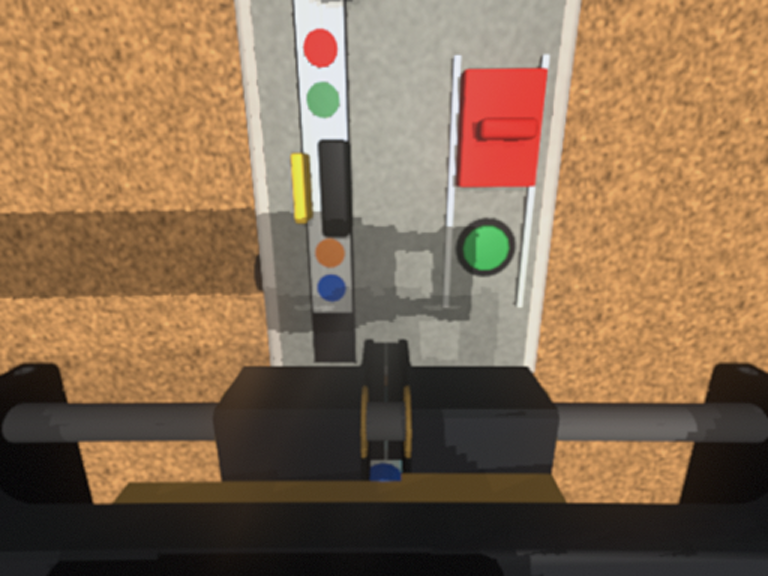

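View pics/scene10.png

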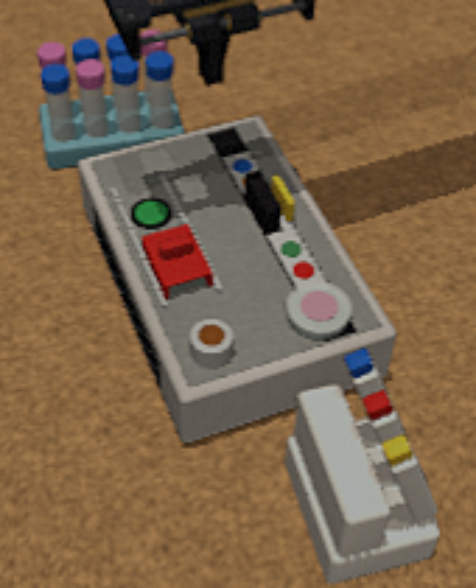

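```bash
python3 - <<'E'
from m import *
print("block top",L(10,[(320,143),(348,143),(323,235),(350,235)],.125),"tab L",L(10,[(291,156),(295,221)],.119),L(10,[(306,156),(309,221)],.119))
print("ridge",L(10,[(509,128)],.125),"button",L(10,[(487,247)],.089))
c=load("pics/scene0.npz")
f=lambda p:np.array(p)/2.8+[170,100]-.3
def S(p,z):return np.round(1000*Rn.from_euler('z',-YAW).apply(onplane(c,f([p]),z,Twc(c))-BOX),1)
print("dish",S((319,306),.102),"port",S((211,337),.111),"strip end",S((312,285),.089))
E
```

```text
block top [[-54.0, 11.1, 125.0], [-37.4, 11.1, 125.0], [-55.1, -44.0, 125.0], [-37.9, -44.0, 125.0]] tab L [[-73.2, 3.8, 119.0], [-73.6, -36.0, 119.0]] [[-64.0, 3.8, 119.0], [-64.6, -36.0, 119.0]]
ridge [[57.5, 18.8, 125.0]] button [[58.4, -59.7, 89.0]]
dish [[-46.9 125.2 102. ]] port [[ 64.1 129.1 111. ]] strip end [[-57.1  89.9  89. ]]
```

```bash
python3 -c "
from cell import sign_off
print(sign_off())"
```

```text
the job is handed in; nothing more can be done
None
```

The filter change is done and handed in at about 18 s of the 58 s allowed.

- **Catch:** I slid it aside to its end stop. It didn't move under a second push of 16 N. In the pictures the catch is about 79 mm from the button centre, against a nominal 80 mm.
- **Button:** I pressed it home; the fingertip ended about 4 mm above the panel. That press peaked at about 51 N at the fingertips, more than I intended. The slider moved freely afterwards.
- **Slider:** I squeezed the tab (grip 27.5 mm across) and drew the slider about 12 mm off its start stop. Then I let go and pushed the black block on slowly until it blocked at about 33 mm. It held against about 10 N there.
- **Latch:** In the last wrist picture the tab's front face is back at its starting distance from the block (-73 mm in the box frame, compared with -68 mm while it rode the rail). This means it sprang out by itself.
- **Surroundings:** The dish measured within about 1 mm of its starting place. The rack and pipette stand look unmoved, though I didn't measure them. The gripper ended well clear, with no force on it.

One early check disagreed: my first button measurement put the catch about 76 mm from it. I measured again once the button was home, and got 79 mm.

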